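# Size a lens cell in the stepped gauge

## Task

Find the size of the lens cell that stands on the blue mat: pick it up and try it gently over the middle of one pocket of the stepped gauge after another, from the smallest upward, letting it touch down at each, until one takes it. Leave it released, upright and fully home in the first pocket that takes it; a miss by a millimetre is not a refusal, so feel about before going on, since a looser pocket is wrong. Do not drop it or press on the gauge with more than 30 N, and leave the other two cells and everything else on the bench where they are.

Things in the scene. Friction and masses are not known exactly. Their poses are not given: they have to be found in the camera images.
- cell_a: one of three lens cells that look alike: a black round flange 12 mm thick at the foot (its diameter is 31, 36 or 41 mm, one cell of each; not known which), its lower edge bevelled 1 mm; on it a round brass grip collar 24 mm in diameter reaching from 12 to 48 mm above the underside, the same on all three. About 90 g, loose. Origin: centre of the underside, z along its axis, up. One of the cells stands on the blue mat, the other two on the white tray
- cell_b: one of three lens cells that look alike: a black round flange 12 mm thick at the foot (its diameter is 31, 36 or 41 mm, one cell of each; not known which), its lower edge bevelled 1 mm; on it a round brass grip collar 24 mm in diameter reaching from 12 to 48 mm above the underside, the same on all three. About 90 g, loose. Origin: centre of the underside, z along its axis, up. One of the cells stands on the blue mat, the other two on the white tray
- cell_c: one of three lens cells that look alike: a black round flange 12 mm thick at the foot (its diameter is 31, 36 or 41 mm, one cell of each; not known which), its lower edge bevelled 1 mm; on it a round brass grip collar 24 mm in diameter reaching from 12 to 48 mm above the underside, the same on all three. About 90 g, loose. Origin: centre of the underside, z along its axis, up. One of the cells stands on the blue mat, the other two on the white tray
- mat: round blue mat, 90 mm in diameter, 4 mm thick, fixed; origin at the centre of its underside. The cell to be gauged stands on it, within 15 mm of its middle
- tray: white stock tray 75 x 150 mm with an 8 mm rim and a 4 mm floor, fixed; origin at the centre of its underside, long side along its y. Holds the other two cells, which are to be left alone
- gauge: aluminium stepped gauge, fixed, a staircase 60 mm wide (x) and 220 mm long (y) of four treads, each 55 mm long, rising 4 mm from one to the next along its -y: 20, 24, 28, 32 mm high. Each tread has one round flat-bottomed pocket 10 mm deep in its middle, pocket 1 (smallest, lowest tread) to 4 (largest, highest). Origin: centre of the underside. It is turned up to 0.45 rad from the world axes
- step1 (a point): middle of the mouth of pocket 1, level with its tread (20 mm above the table); the pocket is 27.4 mm in diameter and 10 mm deep; no cell fits it
- step2 (a point): middle of the mouth of pocket 2, level with its tread (24 mm above the table); the pocket is 32.4 mm in diameter and 10 mm deep; the 31 mm flange fits it with 1.4 mm to spare in diameter
- step3 (a point): middle of the mouth of pocket 3, level with its tread (28 mm above the table); the pocket is 37.4 mm in diameter and 10 mm deep; the 36 mm flange fits it with 1.4 mm to spare in diameter
- step4 (a point): middle of the mouth of pocket 4, level with its tread (32 mm above the table); the pocket is 42.4 mm in diameter and 10 mm deep; the 41 mm flange fits it with 1.4 mm to spare in diameter
- oil: bystander, loose: small amber bottle, 32 mm in diameter, 75 mm high, standing; origin: centre of the underside
- blower: bystander, loose: black rubber dust blower, 56 mm in diameter, 100 mm high, standing; origin: centre of the underside
- dish: bystander, loose: clear flat dish, 92 mm in diameter, 14 mm high; origin: centre of the underside
- tweezers: bystander, loose: steel tweezers lying along their x, 130 mm long, 7 mm high; origin: centre of the underside
- slidebox: bystander, loose: blue slide box 85 x 90 mm, 34 mm high; origin: centre of the underside

How it is judged:
By the outcome, as a careful person would: the job done as asked, in the order asked, and still so for the second after the job is handed in, with the robot touching nothing.
It also fails if it takes over 72 s, if anything falls off the work surface, if the arm or the gripper's body presses on something with over 40 N, if the wrist force passes 120 N, or if a joint passes its speed limit or range.

## Robot

A 6-joint arm with a two-finger parallel gripper is mounted at the origin on the work surface. World frame = base frame: x ahead of the robot, y to its left, z up, the work surface at z = 0. Lengths are in mm, angles in rad, forces in N, time in s.
With the tool pointing down it reaches from about 400 to 925 mm from the base axis. Payload 12.5 kg.
Tool frame: the origin (TCP) lies midway between the tips of the shut fingers; the grasp point (between the pads) lies 19 mm behind it (env.tcp_to_grasp is the distance from the TCP to the grasp point, in mm); z points along the fingers, y is the line along which they close (so a half turn about z gives the same grasp; the last joint's range is limited). The gripper opens to 95 mm and grips with 3 to 60 N. Pads are 20 mm wide; open, the fingers measure 119 mm over their backs; the gripper's body (75 mm by 180 mm) begins 59 mm behind the grasp point.
Start: joints at [-1.416, 0.491, 1.559, -0, 1.092, -0.106], TCP at [161.181, -603.877, 214.661] pointing down, gripper open.
Joint ranges: [-3.1, 3.1], [-0.84, 2.19], [0.05, 2.79], [-1.13, 4.28], [0.06, 2.93], [-2.69, 2.69]. Speed limits (rad/s): [2.22, 2.22, 2.79, 3.14, 3.14, 3.14].

## Interface

Orientations are given as [roll, pitch, yaw] about the fixed x, y, z axes, in that order (R = Rz(yaw) Ry(pitch) Rx(roll)).
In Python, from cell import env gives the robot as it stands. The module is installed in compiled form; this text tells all that it offers.
- The arm moves only by the tool step_arm, never from a script. Its argument "plan" is a list that holds one entry, the list of rows, each a list of 5 numbers: the shift along the tool's x, y, z in mm, then the turn about the tool's z in degrees, then the opening, from -1 (shut) to 1 (fully open). A call has 1 to 8 rows; each row is the pose to reach, as a shift and turn from the pose commanded when the call began, along the tool's axes at that moment; what a row does not reach only later rows make up. A row lasts 1/12 s, in which the tool goes at most 41.7 mm and 7.16 degrees, less where a joint would pass 70% of its speed; a pose out of reach is approached as far as the arm can. A call with a gripper value outside its range is refused whole. The fingers move at their own pace and stop on an object; the grip force is fixed at half the most. Time passes only in rows, so rows that repeat a pose let the fingers close. It gives the time, the measured TCP pose, the force, the opening and the grip force at its end, in the units of the state.
- env.state(): the state, without advancing time (a new reading comes with each control period).
- env.read_camera(name): name is "side" or "top"; returns the picture (420x560x3 uint8, blue, green, red); there is no depth.
- env.get_calibration(name): a dict with "K" (3x3 intrinsics, pixels), "D" ([k1, k2, p1, p2, k3] as OpenCV has them; the pictures are not rectified), "extrinsics" (4x4, takes a point from world to camera coordinates). Camera axes: x right, y up, looking along -z (the intrinsics and any distortion apply to the point x, -y, -z); pixel columns grow to the right and rows downward; lengths in mm; the calibration is good to about 2 mm. A picture is of the moment at which its call begins. get_calibration takes no time and is no camera call.
- env.job_done(): hands the job in; it is judged then, once.
The state is a dict: "t": time; "joints": joint angles; "qvel": joint speeds; "tau": joint torques, N m; "eef_pos": TCP position; "tcp_rot": TCP orientation; "ft_force": force on the tool from outside, world axes, zero at the start; "moment": the same for the moment, N m; "opening": opening from 0.0 (shut) to 1.0 (fully open); "grip_force": force on a finger pad.
Only numpy, scipy, OpenCV 4.12 (cv2) and the standard library are available. Lean on these libraries where they do the work, as an engineer would, in place of code of your own. Each camera call takes 0.05 s, during which the arm holds its last target. There are 200 camera calls.

## Working session

There is one attempt and no reset: what is moved stays moved. The work goes in short steps, Python scripts to look and compute and a tool call to move; the robot and the scene stay as the last step left them, time stands still between calls to the robot, and variables do not carry over. Pictures are saved under pics/ and viewed, at most 10 in all, crops included, and the job is handed in when it is done.

Besides the shell and the picture viewer there is one more tool, called as name(argument=value, ...) on one line, values as JSON. step_arm: Moves the arm, as the interface text tells. Its arguments: {"type":"object","properties":{"plan":{"type":"array"}},"required":["plan"]}

```bash
mkdir -p pics; python3 - <<'E'
from cell import env
import cv2,numpy as np
for n in("top","side"):
    cv2.imwrite(f"pics/{n}0.png",env.read_camera(n)); c=env.get_calibration(n)
    print(n,c["K"],c["D"],np.round(c["extrinsics"],3).tolist())
print(env.state(),env.tcp_to_grasp)
E
```

```text
top [[442.23471617   0.         279.54479955]
 [  0.         442.23471617 207.52980234]
 [  0.           0.           1.        ]] [-0.13370424  0.          0.          0.          0.        ] [[0.011, -1.0, -0.004, 5.118], [0.994, 0.011, 0.105, -597.778], [-0.105, -0.005, 0.994, -1151.331], [0.0, 0.0, 0.0, 1.0]]
side [[432.92428609   0.         279.13334366]
 [  0.         432.92428609 206.42303182]
 [  0.           0.           1.        ]] [-0.07879911  0.          0.          0.          0.        ] [[-0.841, -0.54, -0.007, 510.386], [0.347, -0.551, 0.759, -242.994], [-0.414, 0.636, 0.651, -941.11], [0.0, 0.0, 0.0, 1.0]]
{'t': 0.1, 'joints': array([-1.41559581e+00,  4.91510788e-01,  1.55939015e+00, -3.47942082e-06,
        1.09170027e+00, -1.05616532e-01]), 'qvel': array([ 3.51706945e-04, -5.95138885e-04, -2.30099966e-03,  1.95469286e-03,
        8.51384590e-05, -1.03079827e-03]), 'tau': array([ 3.53260002e-03, -6.13623047e+01, -2.58605736e+01,  6.93419692e-02,
        4.70250857e-02, -4.82993391e-05]), 'eef_pos': array([ 161.14642893, -603.64510893,  214.11247005]), 'tcp_rot': array([-3.14058940e+00, -1.03252683e-04,  2.60818599e-01]), 'ft_force': array([-0.48989081, -1.34391863, -0.25488914]), 'moment': array([0.01653616, 0.02864819, 0.00395473]), 'grip_force': 0.0, 'opening': 1.00052431023426} 18.8
```

View pics/top0.png

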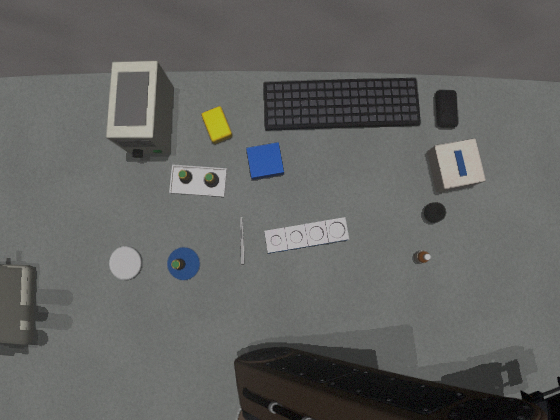

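View pics/side0.png

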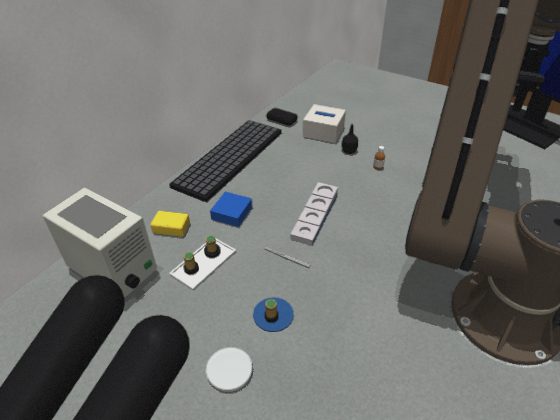

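The top view shows the mat at about (184,264) with its cell at (178,265), and the gauge pockets at (276,240), (296,237), (316,233) and (337,230). The tray is at (198,181). In the side view the cell on the mat is at (271,310) and the gauge at (315,213).

```bash
cat > h.py <<'E'
from cell import env
import cv2,numpy as np
def ray(n,px):
    c=env.get_calibration(n);E=c["extrinsics"]
    u=cv2.undistortPoints(np.array([[px]],float),c["K"],np.array(c["D"]))[0,0]
    R=E[:3,:3];return -R.T@E[:3,3],R.T@np.array([u[0],-u[1],-1])
def plane(n,px,z):
    o,d=ray(n,px);return o+d*(z-o[2])/d[2]
def proj(n,P):
    c=env.get_calibration(n);E=c["extrinsics"];p=E[:3,:3]@np.array(P,float)+E[:3,3]
    return cv2.projectPoints(np.array([[p[0],-p[1],-p[2]]]),np.zeros(3),np.zeros(3),c["K"],np.array(c["D"]))[0][0,0]
E
python3 - <<'E'
from h import *
t=cv2.imread("pics/top0.png");s=cv2.imread("pics/side0.png")
def big(m,box):
    x,y,w,h=box;q=np.zeros_like(m);q[y:y+h,x:x+w]=m[y:y+h,x:x+w]
    return max(cv2.findContours(q,cv2.RETR_EXTERNAL,cv2.CHAIN_APPROX_NONE)[0],key=cv2.contourArea)
for n,im,box in(("top",t,(160,240,50,50)),("side",s,(245,285,60,55))):
    H=cv2.cvtColor(im,cv2.COLOR_BGR2HSV)
    c=big(cv2.inRange(H,(95,120,40),(125,255,255)),box);e=cv2.fitEllipse(cv2.convexHull(c));print(n,"mat",plane(n,e[0],4),e)
g=cv2.cvtColor(t,cv2.COLOR_BGR2GRAY)
c=big(cv2.inRange(g,150,255),(255,205,105,60));r=cv2.minAreaRect(c);print(r,[plane("top",p,26) for p in cv2.boxPoints(r)])
q=cv2.inRange(g,150,255)
def up(im,b,k,f):
    x,y,w,h=b;cv2.imwrite(f,cv2.resize(im[y:y+h,x:x+w],None,fx=k,fy=k,interpolation=cv2.INTER_CUBIC))
a=cv2.resize(t[205:265,255:360],(735,420),interpolation=cv2.INTER_CUBIC)   # x7
b=cv2.resize(t[245:285,160:210],(350,280-100+0),interpolation=cv2.INTER_CUBIC)
canvas=np.zeros((600,790,3),np.uint8)
canvas[:300,:525]=cv2.resize(t[205:265,255:360],(525,300),interpolation=cv2.INTER_CUBIC)
canvas[:300,530:780]=cv2.resize(t[240:300,160:210],(250,300),interpolation=cv2.INTER_CUBIC)
canvas[300:600,:300]=cv2.resize(s[285:345,245:305],(300,300),interpolation=cv2.INTER_CUBIC)
canvas[300:600,310:610]=cv2.resize(s[175:250,280:355],(300,300),interpolation=cv2.INTER_CUBIC)
cv2.imwrite("pics/z1.png",canvas)
E
```

```text
top mat [445.02852499 273.40088111   4.        ] ((183.0373992919922, 263.2095642089844), (31.38187026977539, 31.993066787719727), 14.58866024017334)
side mat [445.48111297 276.05971031   4.        ] ((272.9291687011719, 314.314697265625), (33.440704345703125, 39.84819793701172), 89.21878051757812)
((306.23077392578125, 234.51173400878906), (22.00815773010254, 82.20055389404297), 80.3802719116211) [array([535.95733238,  53.04362944,  26.        ]), array([ 575.15857614, -164.16630511,   26.        ]), array([ 516.96622336, -173.92319392,   26.        ]), array([478.21959174,  42.41164825,  26.        ])]
```

View pics/z1.png

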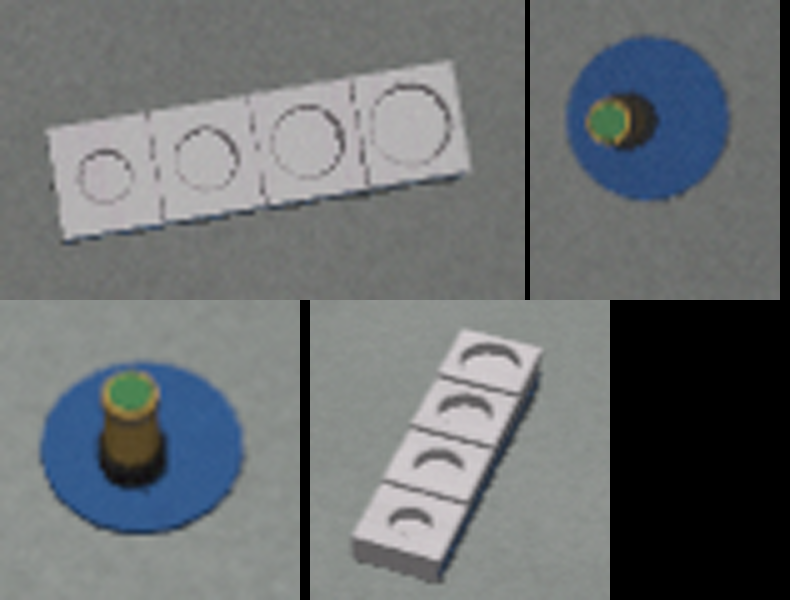

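The crop shows pocket centres at about (105,175), (206,159), (308,142) and (410,124) in the 5x zoom. The collar top is at (609,121) in the top view and (131,391) in the side view.

```bash
cat >> h.py <<'E'
def d(x,y,z,yaw=None,frm=None):
    s=env.state();p=s["eef_pos"] if frm is None else np.array(frm[:3]);w=s["tcp_rot"][2] if frm is None else frm[3]
    D=np.array([x,y,z])-p;c,n=np.cos(w),np.sin(w)
    return np.round([c*D[0]+n*D[1], n*D[0]-c*D[1], -D[2], 0 if yaw is None else -np.degrees((yaw-w+np.pi)%(2*np.pi)-np.pi)],1)
def tri(a,b):
    (o1,d1),(o2,d2)=ray("top",a),ray("side",b)
    t=np.linalg.lstsq(np.c_[d1,-d2],o2-o1,rcond=None)[0];p,q=o1+t[0]*d1,o2+t[1]*d2
    return (p+q)/2,np.linalg.norm(p-q)
E
python3 - <<'E'
from h import *
z=lambda u,o:((u+.5)/5-.5+o)
P=[(105,175),(206,159),(308,142),(410,124)]
Q=np.array([plane("top",(z(u,255),z(v,205)),h)[:2] for (u,v),h in zip(P,(20,24,28,32))]);print(Q,np.linalg.norm(np.diff(Q,axis=0),axis=1))
S=[(411,521),(438,462),(466,409),(491,356)]
print("cell",tri((z(609-530,160),z(121,240)),(z(131,245),z(91,285))), plane("top",(z(79,160),z(121,240)),52))
for x,y,zz in((520,-150,200),(448,285,90)):print(d(x,y,zz,.18))
print(d(448,285,90,.18,(520,-150,200,.18)))
E
```

```text
[[ 512.28668558   21.45319275]
 [ 521.30190756  -32.53442419]
 [ 530.76698719  -86.81118203]
 [ 540.69007762 -140.94241452]] [54.73515334 55.09586349 55.03324499]
cell (array([444.74198852, 282.84926768,  53.69406435]), np.float64(1.1113046606021761)) [444.2126761  282.98361833  52.        ]
[ 463.7 -345.8   14.1    4.6]
[ 506.3 -784.6  124.1    4.6]
[   7.  -440.9  110.    -0. ]
```

step_arm(plan=[[[464, -346, 10, 4.6, 1], [464, -346, 10, 4.6, 1], [464, -346, 10, 4.6, 1], [464, -346, 10, 4.6, 1], [464, -346, 10, 4.6, 1], [464, -346, 10, 4.6, 1], [464, -346, 10, 4.6, 1], [464, -346, 10, 4.6, 1]]])

```text
t: 0.77
eef_pos: [368.7, -340.7, 208.8]
tcp_rot: [-3.142, 0.0, 0.18]
ft_force: [1.0, -1.0, 0.2]
opening: 0.996
grip_force: 0.0
```

step_arm(plan=[[[464, -350, 10, 0, 1], [464, -350, 10, 0, 1], [464, -350, 10, 0, 1], [464, -350, 10, 0, 1], [464, -350, 10, 0, 1], [464, -350, 10, 0, 1], [464, -350, 10, 0, 1], [464, -350, 10, 0, 1]]])

```text
t: 1.43
eef_pos: [594.7, -95.3, 202.9]
tcp_rot: [-3.142, 0.0, 0.181]
ft_force: [0.3, -1.1, 0.3]
opening: 1.001
grip_force: 0.0
```

step_arm(plan=[[[-80, -395, 60, 0, 1], [-80, -395, 60, 0, 1], [-80, -395, 60, 0, 1], [-80, -395, 60, 0, 1], [-80, -395, 60, 0, 1], [-80, -395, 60, 0, 1], [-80, -395, 60, 0, 1], [-80, -395, 60, 0, 1]]])

```text
t: 2.1
eef_pos: [470.1, 210.5, 153.7]
tcp_rot: [3.141, 0.0, 0.18]
ft_force: [1.1, 0.3, -0.4]
opening: 1.001
grip_force: 0.0
```

step_arm(plan=[[[0, 0, 10, 0, 1], [0, 0, 20, 0, 1], [0, 0, 20, 0, 1]]])

```text
t: 2.35
eef_pos: [470.6, 208.5, 132.2]
tcp_rot: [3.141, 0.003, 0.181]
ft_force: [0.5, 0.1, -0.0]
opening: 1.002
grip_force: 0.0
```

```bash
python3 - <<'E'
from h import *
print(env.state()["eef_pos"],d(444.4,282.9,21,.173))
E
```

```text
[470.59080074 208.50342703 132.22593074] [-12.3 -77.9 111.2   0.5]
```

step_arm(plan=[[[-12.3, -39, 20, 0.5, 1], [-12.3, -77.9, 40, 0.5, 1], [-12.3, -77.9, 75, 0.5, 1], [-12.3, -77.9, 100, 0.5, 1], [-12.3, -77.9, 111, 0.5, 1], [-12.3, -77.9, 111, 0.5, 1], [-12.3, -77.9, 111, 0.5, 1]]])

```text
t: 2.93
eef_pos: [446.0, 282.3, 23.4]
tcp_rot: [3.141, 0.0, 0.17]
ft_force: [-0.7, -0.3, 1.3]
opening: 1.0
grip_force: 0.0
```

```bash
python3 - <<'E'
from h import *
print(env.state()["eef_pos"],d(444.4,282.9,21,.173),env.state()["ft_force"])
a=env.read_camera("side")[260:350,220:330];cv2.imwrite("pics/c1.png",cv2.resize(a,None,fx=6,fy=6,interpolation=cv2.INTER_CUBIC))
E
```

```text
[446.03288958 282.31971364  23.36144515] [-1.5 -0.8  2.4 -0.2] [-0.70035484 -0.25528752  1.31072193]
```

View pics/c1.png

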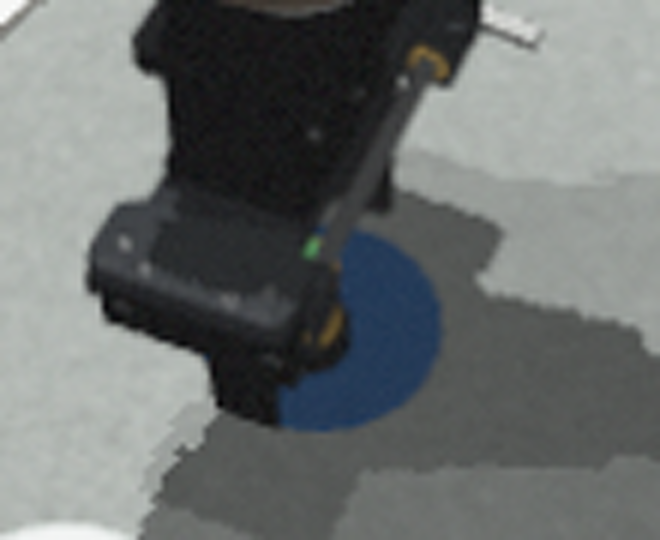

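The view from the side shows the fingers standing on either side of the brass collar, low over the mat, with nothing touched.

step_arm(plan=[[[-1.5, -0.8, 2, 0, 0.2], [-1.5, -0.8, 2, 0, -0.2], [-1.5, -0.8, 2, 0, -0.4], [-1.5, -0.8, 2, 0, -0.46], [-1.5, -0.8, 2, 0, -0.5], [-1.5, -0.8, 2, 0, -0.5], [-1.5, -0.8, 2, 0, -0.5], [-1.5, -0.8, 2, 0, -0.5]]])

```text
t: 3.65
eef_pos: [443.6, 283.8, 21.0]
tcp_rot: [3.141, -0.0, 0.172]
ft_force: [-0.3, 0.2, -0.1]
opening: 0.496
grip_force: 0.0
```

step_arm(plan=[[[0, 0, 0, 0, -0.6], [0, 0, 0, 0, -0.6], [0, 0, 0, 0, -0.6], [0, 0, 0, 0, -0.6]]])

```text
t: 3.98
eef_pos: [443.6, 283.8, 21.0]
tcp_rot: [3.141, 0.0, 0.172]
ft_force: [0.0, 0.4, -0.9]
opening: 0.248
grip_force: 30.0
```

step_arm(plan=[[[0, 0, 0, 0, 0.2], [0, 0, 0, 0, 0.2], [0, 0, 0, 0, 0.2], [0, 0, 0, -90, 0.2], [0, 0, 0, -90, 0.2], [0, 0, 0, -90, 0.2], [0, 0, 0, -90, 0.2], [0, 0, 0, -90, 0.2]]])

```text
t: 4.65
eef_pos: [443.6, 283.8, 21.0]
tcp_rot: [3.142, 0.0, 0.803]
ft_force: [-0.5, 0.5, -0.6]
opening: 0.598
grip_force: 0.0
```

step_arm(plan=[[[0, 0, 0, -54.2, 0.2], [0, 0, 0, -54.2, 0.2], [0, 0, 0, -54.2, 0.2], [0, 0, 0, -54.2, 0.2], [0, 0, 0, -54.2, 0.2], [0, 0, 0, -54.2, 0.2], [0, 0, 0, -54.2, 0.2], [0, 0, 0, -54.2, 0.2]]])

```text
t: 5.32
eef_pos: [443.5, 283.8, 21.0]
tcp_rot: [-3.142, 0.0, 1.75]
ft_force: [0.3, -0.9, 0.4]
opening: 0.599
grip_force: 0.0
```

step_arm(plan=[[[0, 0, 0, 0, -0.3], [0, 0, 0, 0, -0.45], [0, 0, 0, 0, -0.5], [0, 0, 0, 0, -0.6], [0, 0, 0, 0, -0.6], [0, 0, 0, 0, -0.6], [0, 0, 0, 0, -0.6], [0, 0, 0, 0, -0.6]]])

```text
t: 5.98
eef_pos: [443.6, 283.8, 21.0]
tcp_rot: [3.142, 0.0, 1.742]
ft_force: [-0.4, 0.7, -0.1]
opening: 0.249
grip_force: 30.0
```

step_arm(plan=[[[0, 0, -10, 0, -0.6], [0, 0, -35, 0, -0.6], [-20, 2, -65, 0, -0.6], [-60, 5, -65, 0, -0.6], [-100, 8, -65, 0, -0.6], [-140, 12, -65, 0, -0.6], [-180, 15, -65, 0, -0.6], [-220, 18, -65, 0, -0.6]]])

```text
t: 6.65
eef_pos: [499.1, 68.3, 86.9]
tcp_rot: [3.141, 0.0, 1.743]
ft_force: [0.8, 0.3, -0.4]
opening: 0.243
grip_force: 30.0
```

step_arm(plan=[[[-30, 4, 0, 0, -0.6], [-49.1, 3.8, 0, 0, -0.6], [-49.1, 3.8, 0, 0, -0.6], [-49.1, 3.8, 0, 0, -0.6]]])

```text
t: 6.98
eef_pos: [511.1, 21.7, 86.5]
tcp_rot: [3.142, 0.0, 1.74]
ft_force: [1.1, 0.8, -0.5]
opening: 0.245
grip_force: 30.0
```

```bash
python3 - <<'E'
from h import *
print(env.state()["eef_pos"],env.state()["ft_force"],d(511.4,22.4,40,1.744))
a=env.read_camera("top")[190:280,230:350];b=env.read_camera("side")[160:260,270:370]
c=np.hstack([cv2.resize(a,(440,330),interpolation=cv2.INTER_CUBIC),cv2.resize(b,(330,330),interpolation=cv2.INTER_CUBIC)]);cv2.imwrite("pics/c2.png",c)
E
```

```text
[511.06729997  21.66642412  86.49915503] [ 1.08795066  0.81026256 -0.51858897] [ 0.7  0.5 46.5 -0.2]
```

View pics/c2.png

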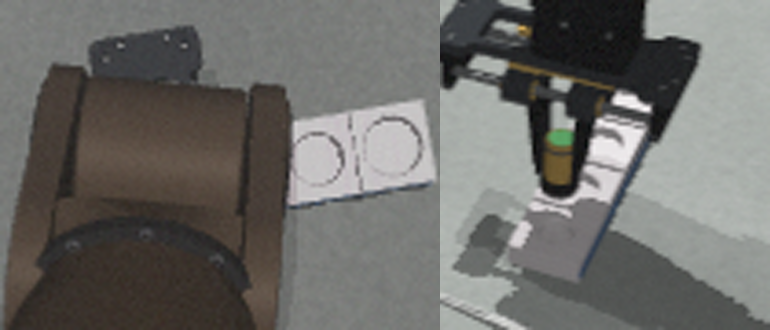

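The cell is held upright over the lowest tread, with its pocket below it.

step_arm(plan=[[[0.7, 0.5, 20, 0, -0.6], [0.7, 0.5, 38, 0, -0.6], [0.7, 0.5, 44, 0, -0.6], [0.7, 0.5, 46.5, 0, -0.6], [0.7, 0.5, 46.5, 0, -0.6], [0.7, 0.5, 46.5, 0, -0.6]]])

```text
t: 7.58
eef_pos: [511.7, 23.6, 40.1]
tcp_rot: [3.141, 0.0, 1.743]
ft_force: [0.5, 0.3, -1.2]
opening: 0.248
grip_force: 30.0
```

step_arm(plan=[[[0, 0, 0.6, 0, -0.6], [0, 0, 1.2, 0, -0.6], [0, 0, 1.8, 0, -0.6], [0, 0, 2.2, 0, -0.6], [0, 0, 2.2, 0, -0.6]]])

```text
t: 8.0
eef_pos: [511.5, 23.1, 37.4]
tcp_rot: [3.141, 0.0, 1.743]
ft_force: [0.5, 0.5, -0.4]
opening: 0.249
grip_force: 30.0
```

step_arm(plan=[[[0, 0, 0.3, 0, -0.6], [0, 0, 0.6, 0, -0.6], [0, 0, 0.9, 0, -0.6], [0, 0, 0.9, 0, -0.6]]])

```text
t: 8.33
eef_pos: [511.6, 23.1, 36.9]
tcp_rot: [3.141, 0.0, 1.743]
ft_force: [-0.9, -0.1, 7.2]
opening: 0.245
grip_force: 30.0
```

step_arm(plan=[[[0, 0, -6, 0, -0.6], [0, 0, -14, 0, -0.6], [-28, -0.2, -16, 0, -0.6], [-55.7, -0.3, -16, 0, -0.6], [-55.7, -0.3, -12, 0, -0.6], [-55.7, -0.3, -8, 0, -0.6], [-55.7, -0.3, -6.5, 0, -0.6], [-55.7, -0.3, -6.5, 0, -0.6]]])

```text
t: 9.0
eef_pos: [520.3, -31.1, 42.7]
tcp_rot: [-3.141, -0.0, 1.743]
ft_force: [-0.5, 0.5, -0.9]
opening: 0.25
grip_force: 30.0
```

step_arm(plan=[[[0, 0, 0.6, 0, -0.6], [0, 0, 1.2, 0, -0.6], [0, 0, 1.8, 0, -0.6], [0, 0, 1.8, 0, -0.6]]])

```text
t: 9.33
eef_pos: [520.7, -31.5, 41.1]
tcp_rot: [-3.142, 0.0, 1.743]
ft_force: [-0.1, 0.5, -1.2]
opening: 0.249
grip_force: 30.0
```

step_arm(plan=[[[0, 0, 0.3, 0, -0.6], [0, 0, 0.6, 0, -0.6], [0, 0, 0.8, 0, -0.6], [0, 0, 0.8, 0, -0.6]]])

```text
t: 9.67
eef_pos: [520.7, -31.8, 40.3]
tcp_rot: [3.142, 0.0, 1.743]
ft_force: [0.9, -0.2, -0.5]
opening: 0.246
grip_force: 30.0
```

step_arm(plan=[[[0, 0, 0.3, 0, -0.6], [0, 0, 0.6, 0, -0.6], [0, 0, 0.6, 0, -0.6]]])

```text
t: 9.92
eef_pos: [520.7, -31.8, 39.7]
tcp_rot: [3.142, 0.0, 1.743]
ft_force: [0.9, -1.1, -0.1]
opening: 0.245
grip_force: 30.0
```

step_arm(plan=[[[0, 0, 0.3, 0, -0.6], [0, 0, 0.6, 0, -0.6], [0, 0, 0.6, 0, -0.6]]])

```text
t: 10.17
eef_pos: [520.8, -31.8, 39.3]
tcp_rot: [3.141, 0.0, 1.743]
ft_force: [0.2, -0.1, 2.8]
opening: 0.246
grip_force: 30.0
```

step_arm(plan=[[[0, 0, 0.3, 0, -0.6], [0, 0, 0.6, 0, -0.6], [0, 0, 0.6, 0, -0.6]]])

```text
t: 10.42
eef_pos: [520.9, -31.8, 39.0]
tcp_rot: [3.141, 0.0, 1.743]
ft_force: [-0.6, -0.2, 7.9]
opening: 0.247
grip_force: 30.0
```

step_arm(plan=[[[0, 0, -0.5, 0, -0.6], [0.5, 0, -0.5, 0, -0.6], [1.0, 0, -0.5, 0, -0.6], [1.0, 0, -0.5, 0, -0.6]]])

```text
t: 10.75
eef_pos: [520.9, -31.2, 39.3]
tcp_rot: [3.141, 0.001, 1.743]
ft_force: [-0.6, -5.1, 6.3]
opening: 0.249
grip_force: 30.0
```

step_arm(plan=[[[-0.5, 0, 0, 0, -0.6], [-1.0, 0, 0, 0, -0.6], [-1.5, 0, 0, 0, -0.6], [-2, 0, 0, 0, -0.6], [-2, 0, 0, 0, -0.6]]])

```text
t: 11.17
eef_pos: [520.9, -32.4, 39.1]
tcp_rot: [3.142, -0.0, 1.743]
ft_force: [0.2, 4.1, 4.5]
opening: 0.245
grip_force: 30.0
```

step_arm(plan=[[[0.5, 0, -0.3, 0, -0.6], [1.0, 0, -0.3, 0, -0.6], [1.0, 0.5, -0.3, 0, -0.6], [1.0, 1, -0.3, 0, -0.6], [1.0, 1, -0.3, 0, -0.6]]])

```text
t: 11.58
eef_pos: [521.5, -31.6, 39.2]
tcp_rot: [-3.141, -0.0, 1.743]
ft_force: [-0.7, -0.5, 0.9]
opening: 0.246
grip_force: 30.0
```

step_arm(plan=[[[0, -0.5, 0, 0, -0.6], [0, -1, 0, 0, -0.6], [0, -1.5, 0, 0, -0.6], [0, -2, 0, 0, -0.6], [0, -2, 0, 0, -0.6]]])

```text
t: 12.0
eef_pos: [520.4, -32.0, 39.5]
tcp_rot: [3.14, 0.001, 1.743]
ft_force: [4.9, 1.1, 0.4]
opening: 0.249
grip_force: 30.0
```

step_arm(plan=[[[0, 1, 0, 0, -0.6], [0, 2, 0, 0, -0.6], [0, 2, 0, 0, -0.6], [0, 2, 0.4, 0, -0.6], [0, 2, 0.8, 0, -0.6], [0, 2, 0.8, 0, -0.6]]])

```text
t: 12.5
eef_pos: [521.7, -31.6, 38.4]
tcp_rot: [3.141, 0.0, 1.743]
ft_force: [-0.1, -1.0, -0.5]
opening: 0.246
grip_force: 30.0
```

step_arm(plan=[[[0, 0, 0.3, 0, -0.6], [0, 0, 0.6, 0, -0.6], [0, 0, 0.6, 0, -0.6]]])

```text
t: 12.75
eef_pos: [521.8, -31.6, 37.8]
tcp_rot: [3.142, 0.0, 1.743]
ft_force: [0.5, -1.8, -0.1]
opening: 0.248
grip_force: 30.0
```

step_arm(plan=[[[0, 0, 0.4, 0, -0.6], [0, 0, 0.8, 0, -0.6], [0, 0, 1.2, 0, -0.6], [0, 0, 1.6, 0, -0.6], [0, 0, 1.6, 0, -0.6]]])

```text
t: 13.17
eef_pos: [521.8, -31.6, 36.3]
tcp_rot: [3.141, 0.0, 1.743]
ft_force: [1.6, -2.4, 0.1]
opening: 0.249
grip_force: 30.0
```

step_arm(plan=[[[0, 0, 0.3, 0, -0.6], [0, 0, 0.6, 0, -0.6], [0, 0, 0.9, 0, -0.6], [0, 0, 1.2, 0, -0.6], [0, 0, 1.2, 0, -0.6]]])

```text
t: 13.58
eef_pos: [521.8, -31.6, 35.1]
tcp_rot: [3.141, 0.0, 1.743]
ft_force: [2.3, -3.4, 1.0]
opening: 0.248
grip_force: 30.0
```

step_arm(plan=[[[-0.4, 0.3, 0, 0, -0.6], [-0.4, 0.3, 0.4, 0, -0.6], [-0.4, 0.3, 0.8, 0, -0.6], [-0.4, 0.3, 1.2, 0, -0.6], [-0.4, 0.3, 1.6, 0, -0.6], [-0.4, 0.3, 1.6, 0, -0.6]]])

```text
t: 14.08
eef_pos: [521.8, -31.8, 33.3]
tcp_rot: [-3.141, -0.0, 1.743]
ft_force: [-1.0, -0.3, -1.1]
opening: 0.246
grip_force: 30.0
```

step_arm(plan=[[[0, 0, 0.4, 0, -0.6], [0, 0, 0.8, 0, -0.6], [0, 0, 1.2, 0, -0.6], [0, 0, 1.5, 0, -0.6], [0, 0, 1.5, 0, -0.6]]])

```text
t: 14.5
eef_pos: [522.0, -31.9, 31.9]
tcp_rot: [-3.141, 0.0, 1.743]
ft_force: [-0.6, -0.0, -0.4]
opening: 0.249
grip_force: 30.0
```

step_arm(plan=[[[0, 0, 0.3, 0, -0.6], [0, 0, 0.6, 0, -0.6], [0, 0, 0.9, 0, -0.6], [0, 0, 0.9, 0, -0.6]]])

```text
t: 14.83
eef_pos: [522.1, -31.9, 31.1]
tcp_rot: [-3.142, 0.0, 1.743]
ft_force: [-0.0, -0.1, -0.0]
opening: 0.246
grip_force: 30.0
```

step_arm(plan=[[[0, 0, 0.2, 0, -0.6], [0, 0, 0.2, 0, -0.6]]])

```text
t: 15.0
eef_pos: [522.1, -31.9, 31.0]
tcp_rot: [3.142, 0.0, 1.743]
ft_force: [-0.0, 0.0, 0.3]
opening: 0.249
grip_force: 30.0
```

step_arm(plan=[[[0, 0, 0.2, 0, -0.6], [0, 0, 0.2, 0, -0.6], [0, 0, 0.2, 0, -0.6]]])

```text
t: 15.25
eef_pos: [522.1, -31.9, 31.0]
tcp_rot: [3.141, 0.0, 1.743]
ft_force: [-1.4, 0.5, 5.5]
opening: 0.249
grip_force: 30.0
```

step_arm(plan=[[[0, 0, -0.2, 0, -0.4], [0, 0, -0.2, 0, -0.2], [0, 0, -0.2, 0, 0.1], [0, 0, -0.2, 0, 0.2], [0, 0, -0.2, 0, 0.2], [0, 0, -0.2, 0, 0.2]]])

```text
t: 15.75
eef_pos: [522.0, -31.9, 30.8]
tcp_rot: [-3.141, 0.0, 1.743]
ft_force: [-0.4, 0.2, 0.6]
opening: 0.579
grip_force: 0.0
```

step_arm(plan=[[[0, 0, -15, 0, 0.2], [0, 0, -40, 0, 0.2], [0, 0, -80, 0, 0.2], [0, 0, -120, 0, 0.2], [40, 0, -150, 0, 0.2], [80, 0, -150, 0, 0.2], [120, 0, -150, 0, 0.2], [160, 0, -150, 0, 0.2]]])

```text
t: 16.42
eef_pos: [494.6, 125.3, 181.8]
tcp_rot: [3.14, 0.0, 1.742]
ft_force: [1.1, -0.6, 0.2]
opening: 0.601
grip_force: 0.0
```

step_arm(plan=[[[40, 0, 0, 0, 0.2], [80, 0, 0, 0, 0.2], [80, 0, 0, 0, 0.2], [80, 0, 0, 0, 0.2]]])

```text
t: 16.75
eef_pos: [480.6, 204.4, 180.8]
tcp_rot: [-3.141, 0.0, 1.747]
ft_force: [0.2, -0.0, 0.4]
opening: 0.602
grip_force: 0.0
```

```bash
python3 - <<'E'
from h import *
print(env.state()["ft_force"],proj("top",(521.8,-31.9,62)),proj("side",(521.8,-31.9,62)))
a=env.read_camera("top");b=env.read_camera("side");cv2.imwrite("pics/tf.png",a);cv2.imwrite("pics/sf.png",b)
c=np.hstack([cv2.resize(a[190:280,230:350],(440,330),interpolation=cv2.INTER_CUBIC),cv2.resize(b[160:260,270:370],(330,330),interpolation=cv2.INTER_CUBIC)]);cv2.imwrite("pics/c3.png",c)
E
```

```text
[ 0.1911776  -0.04584381  0.40783253] [296.03117223 235.61232317] [312.67513637 205.35247186]
```

View pics/c3.png

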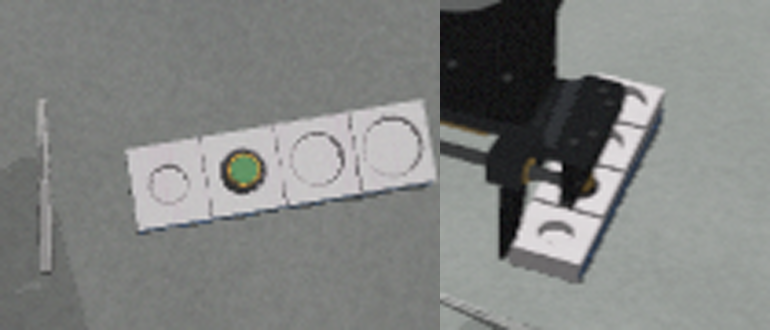

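The cell stands upright in pocket 2, at (242,172) in the crop. The floor contact came at exactly the expected height, the flange is seated in the pocket, and the gripper is clear.

```bash
python3 -c "
from cell import env
print(env.job_done())"
```

```text
the job is handed in; nothing more can be done
None
```

The cell on the mat is the 31 mm one: it touched down on pocket 1 and was refused, then went fully home in pocket 2, where it stands upright and released; contact readings stayed below 10 N, and the job is handed in.

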